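Refill the desk printer: cover up, coupler on, hold

TASK

First fold the printer's clear ink-bay cover up by its orange tongue until it stands upright, where its stiff hinge keeps it. Then take the blue refill out of the stand and press its steel coupler squarely down onto the tilted nipple, until the blue spring collar snaps and is fully down. Finish while still holding the refill pressed home there, cover upright, and leave the other refills and the desk things where they are.

Things in the scene. Friction and masses are not known exactly. Their poses are not given: they have to be found in the camera images.
- printer: White and grey compact desk printer, fixed. Origin on the table under the centre of its ink bay; x points to its rear, y to its left side, z up. The bay is a grey block 170 (x) x 260 (y) mm with its deck at 45 mm; behind it (x = 85 to 245) is the white housing, 300 wide, 100 high. A white wall, 12 mm thick, 165 long, up to 98 mm high, stands at y = +105 and carries the cover's hinge.
- cover (a joint): Angle of the clear bay cover (rad): 0 lies level over the bay, pi/2 stands upright, up to 2.1. Stiff hinge: it stays where it is put; turning it takes about 0.3 Nm (2 to 3 N at the tongue). It starts part open, over the nipple. The clear panel is 150 mm wide along the hinge, 130 from hinge to edge, 5 thick, with a white edge strip.
- cover_hinge (a point): Middle of the cover's hinge line, 103 mm above the table; the hinge runs along the printer's x axis. The cover reaches from it towards printer -y when level and straight up when upright.
- cover_tab (a point): Grip point on the orange tongue in the middle of the cover's free edge, 158 mm from the hinge line, on the cover's mid-plane. The tongue is 20 mm wide along the hinge direction, 12 thick, and reaches from 127 to 173 mm from the hinge; the panel's edge lies at 131. Pinched on its two side faces (fingers closing along the hinge direction) it can turn between the fingers while it follows its arc.
- port: Filling port on the bay deck: dark steel pedestal 48 mm across, fixed to the printer. Origin at the centre of the pedestal's top; its z axis runs out along the brass nipple and leans 0.45 rad from vertical towards printer -x (the front); its y axis is the printer's y. The nipple is fixed, 16 mm in diameter up to z = 17, tapering to 8 mm at its tip at z = 24. It has no turn to match: the coupler goes on at any turn about the axis.
- collar (a joint): Travel (m) of the blue spring collar round the nipple, pushed down along port -z: 0 up, 0.009 fully down against its stop. The coupler's rim pushes it. Pushing takes about 12 N at first, 14 N at 2 mm, gives way past 4 mm with a snap (down to 5 N), and about 7 N of spring push remains at the stop. Let go, it springs back and pushes the refill off.
- collar_top (a point): Centre of the collar's top rim, at port z = 14 mm when up and 5 mm when fully down. The collar is 34 mm across, 19 mm inside.
- refill_blue: Blue ink refill, a sealed rigid cartridge of 0.12 kg, loose, standing coupler down in one of the stand's holes (which one changes). Origin at the centre of the coupler's open rim (its underside), z up along its axis through the body. Steel coupler: round sleeve z = 0 to 24, 28 mm outside, 20 mm inside, 22 deep. Body: square 34 x 34 mm, z = 28 to 95, x and y axes square to its faces, top white. Fully home its origin lies on port z = 5 mm.
- refill_red: The same refill in red, in another hole of the stand. Leave alone.
- refill_yellow: The same refill in yellow, in another hole of the stand. Leave alone.
- stand: Black stand, fixed, 75 (x) x 270 (y) x 30 mm high, origin under its centre. Three round holes 32.5 mm wide and 24 deep at y = -90, 0, +90 mm; the refills stand on their floors, rims 6 mm above the table.
- mug: white mug, 80 mm across, height 95 mm, loose, origin under its centre. Leave alone.
- stapler: red and black stapler, length 140 mm, loose, origin under its centre. Leave alone.
- notes: block of yellow sticky notes on a card tray, 90 x 90 x 30 mm, loose, origin under its centre. Leave alone.
- mouse: grey computer mouse, 110 x 60 x 30 mm, loose, origin under its centre. Leave alone.
- tape: black tape dispenser, 150 x 60 x 82 mm, loose, origin under its centre. Leave alone.
Not all that is in view belongs to the job. What is meant by the refill_blue is not turquoise, and is the smaller of those in its own colour.

How it is judged:
By the outcome, as a careful person would: the job done as asked, in the order asked, and still so for the second after the job is handed in, while the arm keeps its last pose, push and grip.
It also fails if it takes over 58 s, if anything falls off the work surface, if the arm or the gripper's body presses on something with over 40 N, if the wrist force passes 120 N, or if a joint passes its speed limit or range.

ROBOT

A 6-joint arm with a two-finger parallel gripper is mounted at the origin on the work surface. World frame = base frame: x ahead of the robot, y to its left, z up, the work surface at z = 0. Lengths are in m, angles in rad, forces in N, time in s.
With the tool pointing down it reaches from about 0.25 to 0.775 m from the base axis. Payload 4 kg.
Tool frame: the origin (TCP) lies on the centre line of the jaws, within the pads' length; the fingertips stand 8 mm ahead of it and the grasp point (between the pads) lies 11 mm behind it; y points along the fingers, x is the direction in which the jaws open and shut, and the axes are right-handed (so a half turn about y gives the same grasp; the last joint's range is limited). The gripper opens to 94 mm and grips with 3 to 60 N. Pads are 16 mm wide; open, the fingers measure 119 mm over their backs; the gripper's body (75 mm by 177 mm) begins 78 mm behind the grasp point.
Start: joints at [-1.425, 0.087, 1.371, -0, 1.684, -0.103], TCP at [0.135, -0.533, 0.214] pointing down, gripper open.
Joint ranges: [-3.1, 3.1], [-0.76, 2.03], [0.27, 2.55], [-1.08, 4.22], [0.17, 2.65], [-2.57, 2.57]. Speed limits (rad/s): [2.79, 2.79, 3.14, 3.14, 3.14, 3.14].

INTERFACE

Orientations are given as [roll, pitch, yaw] about the fixed x, y, z axes, in that order (R = Rz(yaw) Ry(pitch) Rx(roll)).
In Python, from bench import robot gives the robot as it stands.
- The arm moves only by the tool step_arm, never from a script. Its argument "commands" is a list of rows, each an object with "xyz": the shift along the world's x, y, z in m, a list of three; "twist": the turn, a rotation vector about the world's x, y, z in degrees, a list of three. In form: [{"xyz": [tx, ty, tz], "twist": [ax, ay, az]}, ...]. A call has 1 to 12 rows; each row is the pose to reach, as a shift and turn from the pose commanded when the call began; what a row does not reach only later rows make up. A row lasts 1/12 s, in which the tool goes at most 41.7 mm and 7.16 degrees, less where a joint would pass 70% of its speed; a pose out of reach is approached as far as the arm can. A call with a gripper value outside its range is refused whole. "fingers" is the closure in counts, from 0 (fully open) to 255 (shut), set as the call begins (left out, the last holds). The fingers move at their own pace and stop on an object; the grip force is fixed at half the most. Time passes only in rows, so rows that repeat a pose let the fingers close. It gives the time, the measured TCP pose, the force and the opening at its end, in the units of the state.
- robot.get_obs(): the state, without advancing time (a new reading comes with each control period).
- robot.snapshot(name): name is "side" or "top"; returns (picture, depth): 400x640x3 uint8, red, green, blue; 400x640 float32, m along the optical axis (not along the pixel's ray), 0 where there is no reading.
- robot.camera_info(name): a dict with "fx", "fy", "cx", "cy" (pixels), "k1" (the pictures are not rectified: a ray, as slopes to the right and down, at radius r is drawn at 1 + k1 r^2 times it, then the intrinsics apply), "R" (3x3) and "t" (3): a world point X has camera coordinates R X + t. Camera axes: x right, y down, z forward; pixel columns grow to the right and rows downward; lengths in m; the calibration is good to about 2 mm. A picture is of the moment at which its call begins. camera_info takes no time and is no camera call.
- robot.close_job(): hands the job in, once; it reports no verdict.
The state is a dict: "time": time; "joint_positions": joint angles; "qvel": joint speeds; "joint_torque": joint torques, N m; "tool_pos": TCP position; "ee_rot": TCP orientation; "wrist_force": force on the tool from outside, world axes, zero at the start; "wrist_torque": the same for the moment, N m; "width": finger opening in m.
Only numpy, scipy, OpenCV 4.12 (cv2) and the standard library are available. Lean on these libraries where they do the work, as an engineer would, in place of code of your own. Each camera call takes 0.05 s, during which the arm holds its last target.

## Working session

There is one attempt and no reset: what is moved stays moved. The work goes in short steps, Python scripts to look and compute and a tool call to move; the robot and the scene stay as the last step left them, time stands still between calls to the robot, and variables do not carry over. Pictures are saved under pics/ and viewed, and the job is handed in when it is done.

Besides the shell and the picture viewer there is one more tool, called after "Emit:" by a JSON object that holds its "api" and its "payload". step_arm: Moves the arm, as the interface text tells. Its arguments: {"type":"object","properties":{"commands":{"type":"array"},"fingers":{"type":"number"}},"required":["commands"]}

```bash
ls; mkdir -p pics; cat > h.py <<'E'
import numpy as np, cv2
from bench import robot
def snap(n,name):
    im,d=robot.snapshot(n); cv2.imwrite(f'pics/{name}.png',im[:,:,::-1]); np.save(f'pics/{name}_d.npy',d); return im,d
def ray(n,u,v):
    c=robot.camera_info(n); x=(u-c['cx'])/c['fx']; y=(v-c['cy'])/c['fy']
    xd,yd=x,y
    for _ in range(20):
        s=1+c['k1']*(x*x+y*y); x,y=xd/s,yd/s
    R=np.array(c['R']);t=np.array(c['t'])
    return -R.T@t, R.T@np.array([x,y,1.0])
def pz(n,u,v,z):
    o,d=ray(n,u,v); return o+d*(z-o[2])/d[2]
def pd(n,u,v,dep):
    o,d=ray(n,u,v); return o+d*dep
def proj(n,X):
    c=robot.camera_info(n); p=np.array(c['R'])@np.array(X)+np.array(c['t']); x,y=p[0]/p[2],p[1]/p[2]
    s=1+c['k1']*(x*x+y*y); return np.array([c['fx']*x*s+c['cx'],c['fy']*y*s+c['cy']])
def cloud(n,d):
    c=robot.camera_info(n); R=np.array(c['R']);t=np.array(c['t'])
    v,u=np.mgrid[0:400,0:640].astype(float); x=(u-c['cx'])/c['fx']; y=(v-c['cy'])/c['fy']; xd,yd=x,y
    for _ in range(20):
        s=1+c['k1']*(x*x+y*y); x,y=xd/s,yd/s
    P=np.stack([x*d,y*d,d],-1)-t
    return P@R
E
python3 - <<'E'
from h import *
for n in('top','side'):
    snap(n,n+'0'); c=robot.camera_info(n); print(c)
o=robot.get_obs(); print(o)
E
```

```text
pics
{'fx': 364.0636397225102, 'fy': 364.0636397225102, 'cx': 320.3839403140148, 'cy': 204.6703758560693, 'k1': -0.0050411990452803495, 'R': array([[ 0.02320126, -0.99960062,  0.01613403],
       [-0.9846742 , -0.02563919, -0.17250902],
       [ 0.17285378, -0.01188434, -0.9848758 ]]), 't': array([-0.02466926,  0.53158976,  1.26209317])}
{'fx': 401.9930960648248, 'fy': 401.9930960648248, 'cx': 317.7427821617404, 'cy': 199.9547294018282, 'k1': 0.006781826101182871, 'R': array([[ 0.88894274, -0.45746053,  0.0225978 ],
       [-0.21440853, -0.45922538, -0.86205628],
       [ 0.40473421,  0.76147352, -0.50630851]]), 't': array([-0.49035757,  0.19102764,  1.30979292])}
{'time': 0.1, 'joint_positions': array([-1.42512232e+00,  8.79108929e-02,  1.37211000e+00, -3.59097674e-05,
        1.68357176e+00, -1.03074157e-01]), 'qvel': array([-0.00033369, -0.0003042 , -0.00229199,  0.00027048,  0.00023226,
       -0.0013276 ]), 'joint_torque': array([ 1.72199958e-03, -3.41253519e+01, -3.03300977e+01,  7.19902525e-02,
        3.04281665e-02, -1.03094196e-04]), 'tool_pos': array([ 0.13533319, -0.53260103,  0.21240141]), 'ee_rot': array([-1.57062604,  0.00199306, -1.322052  ]), 'wrist_force': array([ 0.25324033, -0.17753383, -0.41613876]), 'wrist_torque': array([-0.05184656,  0.02018016,  0.00150505]), 'width': 0.09402795416289059}
```

View pics/top0.png

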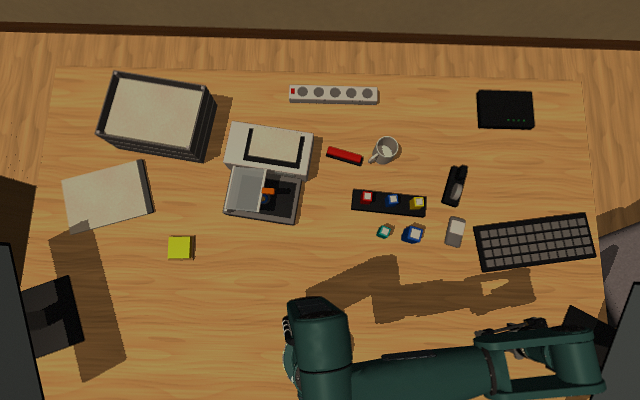

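View pics/side0.png

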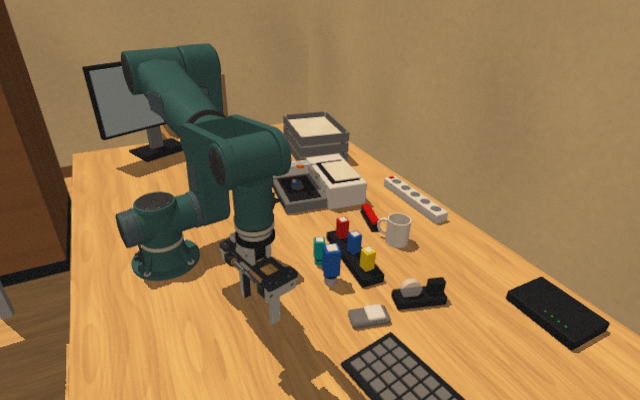

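Blue-ish candidates in the top view: one in the stand's middle hole (393,200), a larger blue one loose on the desk (413,233), and a turquoise one (385,230). The stand one fits: it is blue, the smaller of the two blues, and in a hole. I'll confirm with enlarged crops.

```bash
python3 - <<'E'
import cv2,numpy as np
a=cv2.imread('pics/top0.png')
cv2.imwrite('pics/c1.png',cv2.resize(a[175:255,340:470],None,fx=6,fy=6,interpolation=cv2.INTER_CUBIC))
cv2.imwrite('pics/c2.png',cv2.resize(a[110:240,210:330],None,fx=4.5,fy=4.5,interpolation=cv2.INTER_CUBIC))
b=cv2.imread('pics/side0.png')
cv2.imwrite('pics/c3.png',cv2.resize(b[145:295,265:395],None,fx=4,fy=4,interpolation=cv2.INTER_CUBIC))
E
```

```text
(no output)
```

View pics/c1.png

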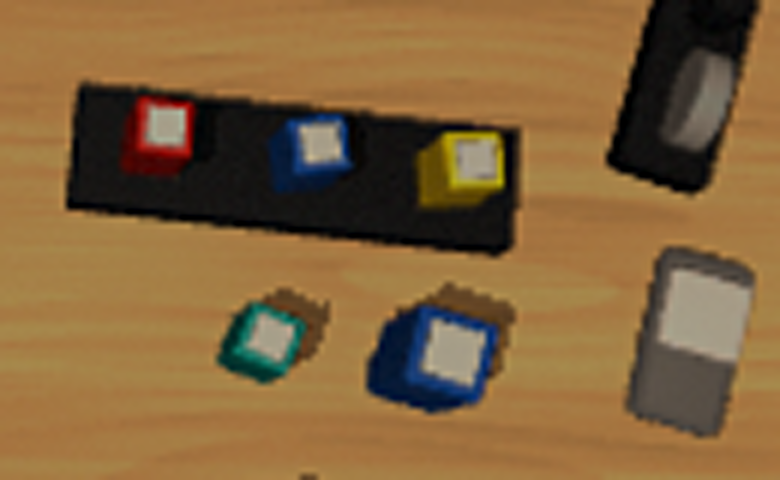

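View pics/c2.png

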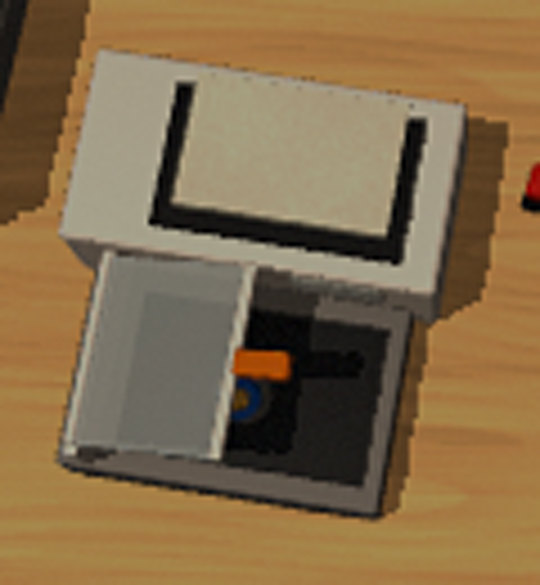

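View pics/c3.png

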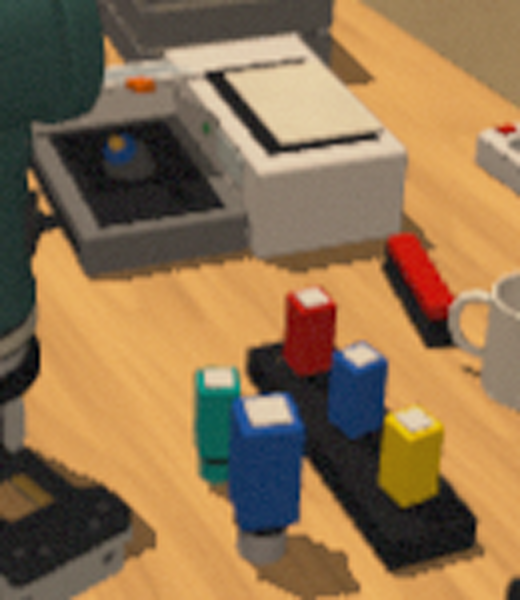

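The crops confirm it: the stand's middle hole holds the small blue refill; the loose blue one (413,233) is clearly larger. The cover stands part open, with the orange tongue near top (268,191) and the nipple and collar near (263,199).

```bash
python3 - <<'E'
from h import *
im=cv2.imread('pics/top0.png')[:,:,::-1];d=np.load('pics/top0_d.npy');C=cloud('top',d)
ims=cv2.imread('pics/side0.png')[:,:,::-1];ds=np.load('pics/side0_d.npy');S=cloud('side',ds)
# depth quality: table
print('table z',np.median(C[320:340,150:250,2]))
# housing top by height
H=C[:,:,2]
m=(abs(H-0.1)<0.006)&(np.indices(H.shape)[0]>115)&(np.indices(H.shape)[0]<185)&(np.indices(H.shape)[1]>218)&(np.indices(H.shape)[1]<318)
m=m.astype(np.uint8); n,l,st,ce=cv2.connectedComponentsWithStats(m); i=1+np.argmax(st[1:,4]); mm=(l==i)
r=cv2.minAreaRect(np.argwhere(mm)[:,::-1].astype(np.float32)); print(r)
P=C[mm]; r=cv2.minAreaRect(P[:,:2].astype(np.float32)*1000); print('housing top',r,P[:,2].mean(), cv2.boxPoints(r))
for u,v in [(231.1,121.1),(313.6,132.9),(223.8,162.2),(306.7,174.9)]: print(pz('top',u,v,0.1).round(4))
# stand corners crop/6+(340,175)
for u,v in [(80,84),(520,128),(68,207),(510,252)]: print('stand',pz('top',340+u/6,175+v/6,0.03).round(4))
# colours
hsv=cv2.cvtColor(im,cv2.COLOR_RGB2HSV);hs=cv2.cvtColor(ims,cv2.COLOR_RGB2HSV)
def comp(h,lo,hi,nm,Cl,box):
    m=cv2.inRange(h,lo,hi); b=np.zeros_like(m); x0,y0,x1,y1=box; b[y0:y1,x0:x1]=1; m=m*b
    n,l,st,ce=cv2.connectedComponentsWithStats(m)
    for i in range(1,n):
        if st[i,4]>8:
            p=Cl[l==i]; print(nm,st[i],ce[i].round(1),'med',np.median(p,0).round(4),'zmax',p[:,2].max().round(3))
comp(hsv,(5,180,120),(16,255,255),'orange top',C,(210,150,330,240))
comp(hs,(3,180,100),(16,255,255),'orange side',S,(265,145,395,220))
comp(hsv,(100,150,40),(125,255,255),'blue top',C,(210,150,330,240))
comp(hs,(100,150,40),(125,255,255),'blue side',S,(265,145,345,220))
comp(hsv,(0,0,120),(180,70,255),'white caps',C,(355,185,430,213))
E
```

```text
table z -0.0002721861948348502
((267.8193664550781, 148.4561767578125), (85.30865478515625, 45.108924865722656), 8.880660057067871)
housing top ((722.3259887695312, 178.49209594726562), (300.43218994140625, 165.38278198242188), 83.15845489501953) 0.1011035476633491 [[622.32904   39.19615 ]
 [786.53424   19.495102]
 [822.32294  317.78802 ]
 [658.11774  337.48907 ]]
[0.8176 0.3153 0.1   ]
[0.7819 0.0193 0.1   ]
[0.6648 0.3308 0.1   ]
[0.6269 0.0393 0.1   ]
stand [ 0.5965 -0.1314  0.03  ]
stand [ 0.5762 -0.4014  0.03  ]
stand [ 0.52   -0.1247  0.03  ]
stand [ 0.4993 -0.3932  0.03  ]
orange top [262 188  12   6  67] [267.7 190.4] med [0.5555 0.1637 0.1594] zmax 0.168
orange side [297 165   7   3  17] [299.9 165.9] med [0.5452 0.1483 0.1598] zmax 0.167
orange side [362 203  10   7  20] [367.  205.4] med [ 0.7378 -0.0415  0.0423] zmax 0.045
orange side [369 210   6   4   9] [371.9 211.9] med [ 0.7277 -0.0998  0.0431] zmax 0.047
orange side [374 215   5   5   9] [375.6 217.1] med [ 0.7217 -0.1337  0.0438] zmax 0.045
blue top [262 194   6   9  21] [264.9 198.5] med [0.5427 0.1835 0.0749] zmax 0.083
blue side [291 178   8   8  25] [294.8 182.6] med [0.5397 0.1838 0.071 ] zmax 0.083
white caps [364 193   7   6  37] [367.4 195.5] med [ 0.5573 -0.172   0.103 ] zmax 0.108
white caps [390 196   7   6  37] [392.9 198.5] med [ 0.5499 -0.2613  0.1023] zmax 0.107
white caps [416 199   6   6  31] [418.8 201.2] med [ 0.5435 -0.3514  0.1026] zmax 0.107
```

```bash
python3 - <<'E'
from h import *
im=cv2.imread('pics/top0.png')[:,:,::-1];d=np.load('pics/top0_d.npy');C=cloud('top',d)
ims=cv2.imread('pics/side0.png')[:,:,::-1];ds=np.load('pics/side0_d.npy');S=cloud('side',ds)
yaw=np.radians(-7.0);O=np.array([.559,.1963,0])
Rz=np.array([[np.cos(yaw),-np.sin(yaw),0],[np.sin(yaw),np.cos(yaw),0],[0,0,1]])
for nm,I,Cl,box,hh in(('top',im,C,(210,150,330,240),(5,180,120)),('side',ims,S,(290,155,310,172),(3,180,100))):
    h=cv2.cvtColor(I,cv2.COLOR_RGB2HSV); m=cv2.inRange(h,hh,(16,255,255))>0; b=np.zeros_like(m);b[box[1]:box[3],box[0]:box[2]]=1
    p=(Cl[m&b]-O)@Rz; print(nm,'tongue printer min/max mm',np.percentile(p,[5,50,95],axis=0).round(4)*1000)
    np.set_printoptions(suppress=True)
    A=np.c_[p[:,1],np.ones(len(p))]; print('slope dz/dy',np.linalg.lstsq(A,p[:,2],rcond=None)[0])
p=(C-O)@Rz
# panel & wall rows at printer x~0
for u,v in [(232,185),(235,185),(240,185),(245,185),(250,185),(255,185),(258,186),(262,187),(264,190),(268,190),(272,191)]:
    print(u,v,im[v,u],(p[v,u]*1000).round(1))
print('deck',[(p[v,u]*1000).round(0).tolist() for u,v in((285,215),(225,211),(297,220))])
# large blue height
for u,v in((415,232),(385,230)): print('loose',C[v-3:v+4,u-3:u+4,2].max(),C[v,u])
cap=im[185:213,355:430]
E
```

```text
top tongue printer min/max mm [[ -7.6 -50.6 152.3]
 [  0.4 -32.7 159.3]
 [  9.2 -13.3 166.1]]
slope dz/dy [0.46053951 0.17325357]
side tongue printer min/max mm [[-14.4 -55.6 154.8]
 [ -7.5 -49.7 159.8]
 [  2.2 -33.1 165.4]]
slope dz/dy [-0.25260276  0.14768408]
232 185 [125 121 109] [  9.7  99.1 114. ]
235 185 [120 117 106] [ 12.4  90.6 107.8]
240 185 [108 107  97] [ 13.   71.2 117.8]
245 185 [108 105  96] [ 13.7  52.3 126.9]
250 185 [108 105  96] [ 14.8  34.1 133.7]
255 185 [108 106  97] [ 15.9  16.1 140.6]
258 186 [107 105  95] [ 14.1   5.6 140.3]
262 187 [145 113  84] [ 11.3  -9.4 147. ]
264 190 [166  73   7] [  1.1 -18.7 152.8]
268 190 [166  71   4] [  2.  -32.6 158.1]
272 191 [168  74   3] [ -0.3 -46.9 162.8]
deck [[-57.0, -90.0, 46.0], [-79.0, 114.0, 83.0], [-63.0, -132.0, 3.0]]
loose 0.1368172556503115 [ 0.43310365 -0.32789522  0.13027068]
loose 0.10311087051365914 [ 0.44105369 -0.23427674  0.09596076]
```

Emit:
{"api": "step_arm", "payload": {"commands": [{"xyz": [0.02,0.03,0.01],"twist": [0,0,3]},{"xyz": [0.04,0.06,0.02],"twist": [0,0,6]},{"xyz": [0.06,0.09,0.03],"twist": [0,0,9]},{"xyz": [0.08,0.12,0.04],"twist": [0,0,12]},{"xyz": [0.1,0.15,0.04],"twist": [0,0,15]},{"xyz": [0.12,0.18,0.04],"twist": [0,0,18]},{"xyz": [0.14,0.21,0.04],"twist": [0,0,21]},{"xyz": [0.155,0.24,0.04],"twist": [0,0,24]},{"xyz": [0.17,0.27,0.04],"twist": [0,0,27]},{"xyz": [0.185,0.3,0.04],"twist": [0,0,30]},{"xyz": [0.2,0.325,0.04],"twist": [0,0,33]},{"xyz": [0.21,0.345,0.04],"twist": [0,0,35]}], "fingers": 120}}

```text
time: 1.1
tool_pos: [0.346, -0.1859, 0.2532]
ee_rot: [-1.57, 0.0, -0.707]
wrist_force: [-0.6, -0.2, 0.1]
width: 0.0495
```

Emit:
{"api": "step_arm", "payload": {"commands": [{"xyz": [0.018,0.03,0],"twist": [0,0,3]},{"xyz": [0.036,0.06,0],"twist": [0,0,6]},{"xyz": [0.054,0.09,0],"twist": [0,0,9]},{"xyz": [0.072,0.12,0],"twist": [0,0,12]},{"xyz": [0.09,0.15,0],"twist": [0,0,15]},{"xyz": [0.108,0.18,0],"twist": [0,0,18]},{"xyz": [0.126,0.21,0],"twist": [0,0,21]},{"xyz": [0.144,0.24,0],"twist": [0,0,24]},{"xyz": [0.162,0.27,0],"twist": [0,0,27]},{"xyz": [0.18,0.3,0],"twist": [0,0,30]},{"xyz": [0.198,0.325,0],"twist": [0,0,33]},{"xyz": [0.208,0.339,0],"twist": [0,0,33.5]}]}}

```text
time: 2.1
tool_pos: [0.5542, 0.1538, 0.252]
ee_rot: [-1.57, 0.002, -0.122]
wrist_force: [0.1, -0.2, -0.4]
width: 0.0496
```

```bash
python3 - <<'E'
from h import *
snap('side','side1'); a=cv2.imread('pics/side1.png'); cv2.imwrite('pics/c4.png',cv2.resize(a[80:230,220:400],None,fx=4,fy=4,interpolation=cv2.INTER_CUBIC))
o=robot.get_obs(); print(o['tool_pos'],o['ee_rot'],o['joint_positions'])
E
```

```text
[0.55501085 0.15519892 0.25141033] [-1.56907913  0.0018049  -0.12140219] [0.17300188 0.14308903 1.23470806 0.00220857 1.76502407 0.29483056]
```

View pics/c4.png

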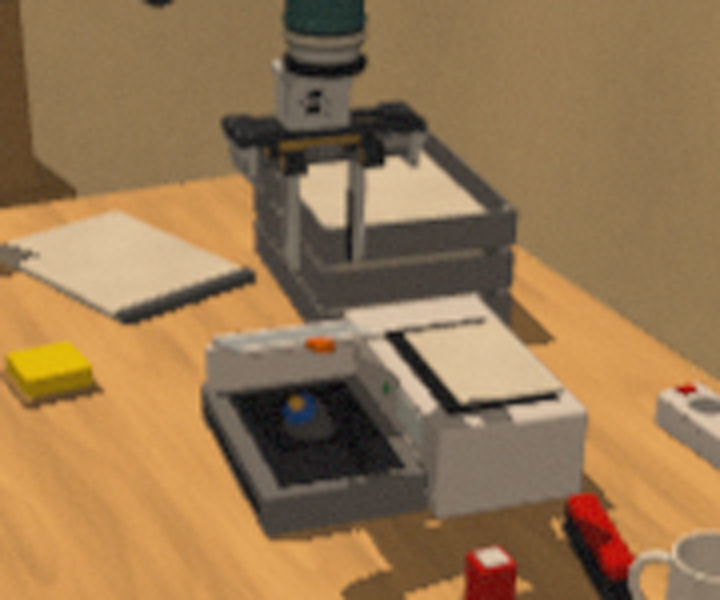

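The side crop shows the open fingers at crop x≈290 and 357, straddling the orange tongue at (320,345). I'll go down and close.

Emit:
{"api": "step_arm", "payload": {"commands": [{"xyz": [0,-0.001,-0.025],"twist": [0,0,0]},{"xyz": [0,-0.001,-0.05],"twist": [0,0,0]},{"xyz": [0,-0.001,-0.075],"twist": [0,0,0]},{"xyz": [0,-0.001,-0.095],"twist": [0,0,0]},{"xyz": [0,-0.001,-0.106],"twist": [0,0,0]},{"xyz": [0,-0.001,-0.106],"twist": [0,0,0]},{"xyz": [0,-0.001,-0.106],"twist": [0,0,0]}]}}

```text
time: 2.73
tool_pos: [0.5531, 0.1496, 0.1474]
ee_rot: [-1.571, 0.001, -0.127]
wrist_force: [-0.0, 1.2, 1.0]
width: 0.05
```

Emit:
{"api": "step_arm", "payload": {"commands": [{"xyz": [0,0,0],"twist": [0,0,0]},{"xyz": [0,0,0],"twist": [0,0,0]},{"xyz": [0,0,0],"twist": [0,0,0]},{"xyz": [0,0,0],"twist": [0,0,0]},{"xyz": [0,0,0],"twist": [0,0,0]},{"xyz": [0,0,0],"twist": [0,0,0]}], "fingers": 255}}

```text
time: 3.23
tool_pos: [0.5531, 0.1499, 0.148]
ee_rot: [-1.571, 0.0, -0.127]
wrist_force: [-2.1, -0.5, 2.2]
width: 0.0196
```

Emit:
{"api": "step_arm", "payload": {"commands": [{"xyz": [0.0003,0.003,0.0075],"twist": [0,0,0]},{"xyz": [0.0008,0.0062,0.0146],"twist": [0,0,0]},{"xyz": [0.0012,0.0102,0.022],"twist": [0,0,0]},{"xyz": [0.0018,0.0143,0.0293],"twist": [0,0,0]},{"xyz": [0.0023,0.0189,0.0363],"twist": [0,0,0]},{"xyz": [0.0029,0.0238,0.043],"twist": [0,0,0]},{"xyz": [0.0036,0.0291,0.0496],"twist": [0,0,0]},{"xyz": [0.0043,0.0347,0.0557],"twist": [0,0,0]},{"xyz": [0.005,0.0406,0.0616],"twist": [0,0,0]},{"xyz": [0.0058,0.0468,0.067],"twist": [0,0,0]},{"xyz": [0.0066,0.0534,0.0722],"twist": [0,0,0]},{"xyz": [0.0074,0.0601,0.0771],"twist": [0,0,0]}]}}

```text
time: 4.23
tool_pos: [0.5612, 0.2103, 0.2254]
ee_rot: [-1.571, -0.001, -0.127]
wrist_force: [1.7, -2.1, -3.1]
width: 0.0198
```

Emit:
{"api": "step_arm", "payload": {"commands": [{"xyz": [0.0009,0.007,0.0045],"twist": [0,0,0]},{"xyz": [0.0018,0.0143,0.0087],"twist": [0,0,0]},{"xyz": [0.0027,0.0217,0.0124],"twist": [0,0,0]},{"xyz": [0.0036,0.0293,0.0157],"twist": [0,0,0]},{"xyz": [0.0046,0.0371,0.0187],"twist": [0,0,0]},{"xyz": [0.0055,0.045,0.0211],"twist": [0,0,0]},{"xyz": [0.0065,0.0531,0.0232],"twist": [0,0,0]},{"xyz": [0.0075,0.0611,0.025],"twist": [0,0,0]},{"xyz": [0.0085,0.0695,0.0262],"twist": [0,0,0]},{"xyz": [0.0095,0.0777,0.027],"twist": [0,0,0]},{"xyz": [0.0102,0.0833,0.0273],"twist": [0,0,0]},{"xyz": [0.0111,0.0902,0.0274],"twist": [0,0,0]}]}}

```text
time: 5.23
tool_pos: [0.5734, 0.3005, 0.2551]
ee_rot: [-1.569, -0.006, -0.127]
wrist_force: [3.4, -5.3, 5.6]
width: 0.0198
```

```bash
python3 - <<'E'
from h import *
im,d=snap('side','side2'); a=cv2.imread('pics/side2.png'); cv2.imwrite('pics/c5.png',cv2.resize(a[80:230,220:400],None,fx=4,fy=4,interpolation=cv2.INTER_CUBIC))
o=robot.get_obs(); print(o['tool_pos'],o['ee_rot'],o['wrist_force'])
E
```

```text
[0.57363574 0.30187252 0.25519111] [-1.56776421 -0.00645366 -0.12595865] [ 5.28300462 -2.12375181  4.41932117]
```

View pics/c5.png

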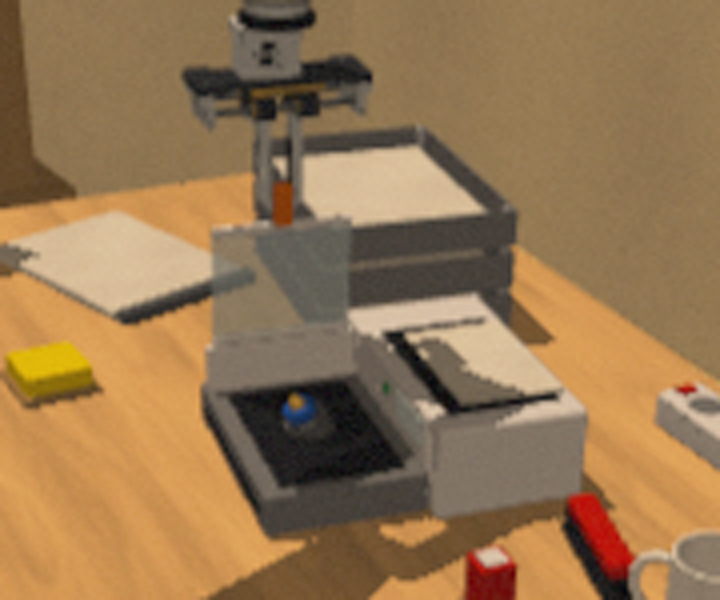

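The cover looks upright, with the tongue pinched at crop (283,200). I'll check the panel's angle from depth.

```bash
cat >> h.py <<'E'
yaw=np.radians(-7.0);O=np.array([.559,.1963,0])
Rz=np.array([[np.cos(yaw),-np.sin(yaw),0],[np.sin(yaw),np.cos(yaw),0],[0,0,1]])
def cover(dep):
    S=cloud('side',dep); p=(S-O)@Rz
    m=(p[:,:,2]>.12)&(p[:,:,2]<.225)&(abs(p[:,:,0])<.065)&(abs(p[:,:,1]-.105)<.035)
    q=p[m]
    for _ in range(4):
        A=np.c_[q[:,2]-.103,q[:,0],np.ones(len(q))]; k=np.linalg.lstsq(A,q[:,1],rcond=None)[0]; r=q[:,1]-A@k; q=q[abs(r)<max(.003,1.5*r.std())]
    print('n',len(q),'cover angle deg',90+np.degrees(np.arctan(k[0])),'y at hinge',k[2],'yaw err deg',np.degrees(k[1]),'std',r.std())
E
python3 - <<'E'
from h import *
cover(np.load('pics/side2_d.npy'))
E
```

```text
n 397 cover angle deg 84.87778757678119 y at hinge 0.10902189541091115 yaw err deg -0.4248336745734487 std 0.0017830472162116738
```

```bash
python3 - <<'E'
from h import *
im,d=snap('top','top2'); a=cv2.imread('pics/top2.png'); cv2.imwrite('pics/c6.png',cv2.resize(a[130:230,190:310],None,fx=6,fy=6,interpolation=cv2.INTER_CUBIC))
E
```

```text
(no output)
```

View pics/c6.png

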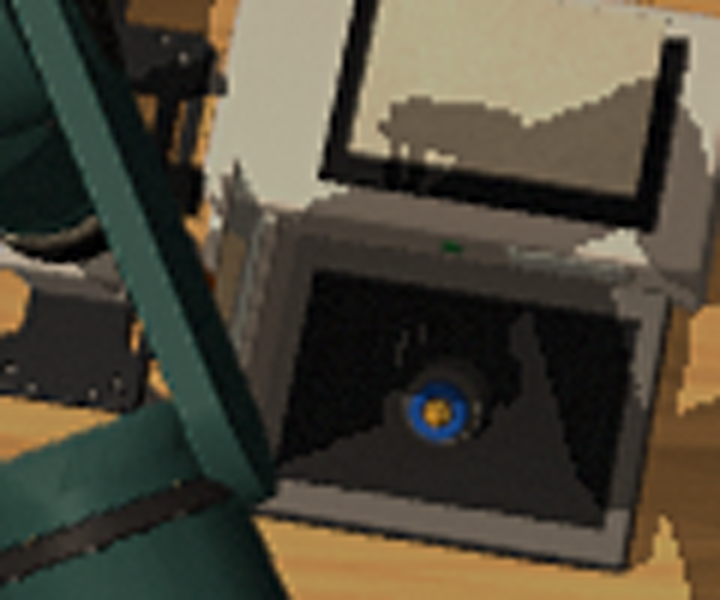

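```bash
python3 - <<'E'
import cv2
a=cv2.imread('pics/side2.png'); cv2.imwrite('pics/c7.png',cv2.resize(a[120:205,265:345],None,fx=7,fy=7,interpolation=cv2.INTER_CUBIC))
E
```

```text
(no output)
```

View pics/c7.png

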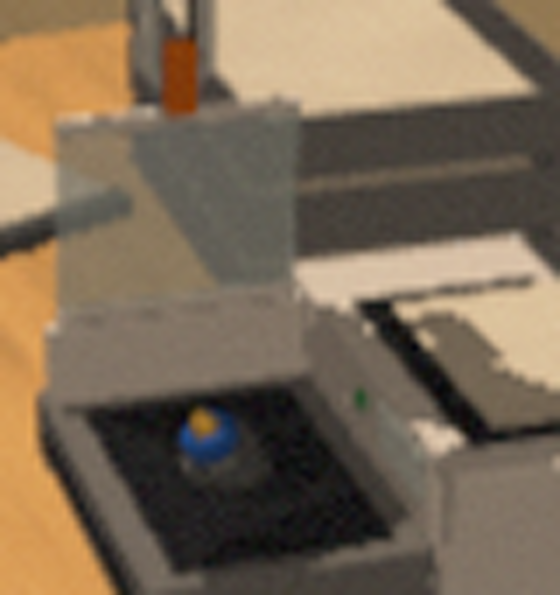

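```bash
cat >> h.py <<'E'
def vfit(p,ax,lo,hi,c,w,xo):
    # plane p[ax]=k0*z+k1*other+k2
    oth=1-ax
    m=(p[:,:,2]>lo)&(p[:,:,2]<hi)&(p[:,:,oth]>xo[0])&(p[:,:,oth]<xo[1])&(abs(p[:,:,ax]-c)<w)
    q=p[m]; best=None; rng=np.random.default_rng(0)
    for _ in range(1500):
        s=q[rng.choice(len(q),3,replace=False)]
        try:k=np.linalg.solve(np.c_[s[:,2],s[:,oth],np.ones(3)],s[:,ax])
        except Exception: continue
        if abs(k[0])>.4 or abs(k[1])>.2: continue
        r=abs(q[:,ax]-np.c_[q[:,2],q[:,oth],np.ones(len(q))]@k); n=(r<.0025).sum()
        if best is None or n>best[0]: best=(n,r<.0025)
    q2=q[best[1]]; k=np.linalg.lstsq(np.c_[q2[:,2],q2[:,oth],np.ones(len(q2))],q2[:,ax],rcond=None)[0]
    return len(q),best[0],np.degrees(np.arctan(k[0])).round(2),np.degrees(np.arctan(k[1])).round(2),k[2]+k[0]*(lo+hi)/2,(q2.min(0)*1000).round(),(q2.max(0)*1000).round()
E
python3 - <<'E'
from h import *
for f,n in(('side2','side'),('side0','side')):
    p=(cloud(n,np.load(f'pics/{f}_d.npy'))-O)@Rz
    if f=='side2':
        print('cover',vfit(p,1,.115,.228,.105,.03,(-.07,.07)))
    print('wall -y face',vfit(p,1,.055,.095,.1,.03,(-.07,.07)))
    print('housing right face',vfit(p,1,.01,.09,-.15,.02,(.09,.24)))
    print('housing front',vfit(p,0,.055,.095,.085,.02,(-.12,.08)))
    print('bay right side',vfit(p,1,.005,.04,-.13,.02,(-.08,.08)))
    print('stand',)
# printer top view checks
E
```

```text
cover (767, np.int64(404), np.float64(-4.82), np.float64(-0.31), np.float64(0.1023061242565427), array([-70.,  95., 115.]), array([ 69., 109., 227.]))
wall -y face (266, np.int64(144), np.float64(3.43), np.float64(-0.89), np.float64(0.10514448316348425), array([-69., 101.,  56.]), array([ 70., 110.,  95.]))
housing right face (585, np.int64(367), np.float64(0.32), np.float64(-0.37), np.float64(-0.14408732894066548), array([  90., -148.,   10.]), array([ 238., -142.,   90.]))
housing front (145, np.int64(125), np.float64(-0.66), np.float64(0.92), np.float64(0.08172049128471484), array([  78., -119.,   55.]), array([85., 79., 95.]))
bay right side (293, np.int64(175), np.float64(2.23), np.float64(-0.21), np.float64(-0.12289917189914644), array([ -80., -126.,    6.]), array([  78., -120.,   40.]))
stand
wall -y face (94, np.int64(56), np.float64(3.29), np.float64(0.83), np.float64(0.10473499604042161), array([-20., 102.,  55.]), array([ 67., 108.,  83.]))
housing right face (587, np.int64(359), np.float64(0.07), np.float64(-0.24), np.float64(-0.14470709911377147), array([  90., -148.,   10.]), array([ 238., -143.,   90.]))
housing front (150, np.int64(130), np.float64(-0.37), np.float64(1.17), np.float64(0.0815174633699688), array([  77., -114.,   55.]), array([85., 77., 95.]))
bay right side (306, np.int64(199), np.float64(-3.42), np.float64(-0.98), np.float64(-0.12385348498318055), array([ -79., -128.,    5.]), array([  78., -120.,   40.]))
stand
```

```bash
python3 - <<'E'
from h import *
Oc=O+Rz@np.array([-.003,.005,0])
for h in(.105,):
  for ph in(80,85,90,95):
    r=[]
    for x in(-.075,.075):
        for s in(.01,.131):
            a=np.radians(ph); r.append(((proj('side',Oc+Rz@np.array([x,h-s*np.cos(a),.103+s*np.sin(a)]))-[265,120])*7).round(1))
    print(ph,*r)
E
```

```text
80 [ 50.9 299.8] [ 53.  125.9] [287.3 268.6] [300.4  98.1]
85 [ 50.6 299. ] [ 47.9 116.4] [286.8 267.9] [294.1  89.1]
90 [ 50.2 298.4] [ 42.9 108.6] [286.4 267.3] [287.9  81.6]
95 [ 49.8 297.9] [ 38.  102.5] [285.9 266.8] [281.8  75.8]
```

Three checks (plane fit, edge pixels, FK) put the cover at about 85–89°. I'll push it about 4° further while I hold it, then measure again.

Emit:
{"api": "step_arm", "payload": {"commands": [{"xyz": [0.0004,0.003,0.0],"twist": [0,0,0]},{"xyz": [0.0008,0.006,0.0],"twist": [0,0,0]},{"xyz": [0.0012,0.009,0.0],"twist": [0,0,0]},{"xyz": [0.0015,0.012,0.0],"twist": [0,0,0]},{"xyz": [0.0015,0.012,0.0],"twist": [0,0,0]}]}}

```text
time: 5.75
tool_pos: [0.5751, 0.3128, 0.2552]
ee_rot: [-1.568, -0.006, -0.127]
wrist_force: [4.3, -2.7, 5.8]
width: 0.0196
```

```bash
python3 - <<'E'
from h import *
for i in range(2):
    im,d=snap('side',f'side3{i}'); p=(cloud('side',d)-O)@Rz
    print('cover',vfit(p,1,.115,.228,.105,.03,(-.07,.07)))
o=robot.get_obs(); print(o['tool_pos'],o['wrist_force'],o['width'])
E
```

```text
cover (789, np.int64(402), np.float64(-1.37), np.float64(-0.42), np.float64(0.10753114516793255), array([-70., 103., 117.]), array([ 70., 111., 228.]))
cover (784, np.int64(420), np.float64(-1.8), np.float64(-0.16), np.float64(0.10840070659062302), array([-70., 104., 115.]), array([ 68., 113., 228.]))
[0.57508613 0.31281376 0.25517797] [ 4.30565995 -3.24047639  4.92196821] 0.01934237151735365
```

Emit:
{"api": "step_arm", "payload": {"commands": [{"xyz": [0.0003,0.003,0.0],"twist": [0,0,0]},{"xyz": [0.0004,0.004,0.0],"twist": [0,0,0]},{"xyz": [0.0004,0.004,0.0],"twist": [0,0,0]}]}}

```text
time: 6.1
tool_pos: [0.5756, 0.3165, 0.255]
ee_rot: [-1.568, -0.006, -0.127]
wrist_force: [4.1, -4.0, 4.5]
width: 0.0196
```

Emit:
{"api": "step_arm", "payload": {"commands": [{"xyz": [0,0,0],"twist": [0,0,0]},{"xyz": [0,0,0],"twist": [0,0,0]},{"xyz": [0,0,0],"twist": [0,0,0]},{"xyz": [0,0,0],"twist": [0,0,0]},{"xyz": [0,0,0.015],"twist": [0,0,0]},{"xyz": [0,0,0.035],"twist": [0,0,0]},{"xyz": [0,0,0.06],"twist": [0,0,0]},{"xyz": [0,0,0.085],"twist": [0,0,0]},{"xyz": [0,-0.02,0.1],"twist": [0,0,0]},{"xyz": [0,-0.05,0.1],"twist": [0,0,0]},{"xyz": [0,-0.09,0.1],"twist": [0,0,0]}], "fingers": 120}}

```text
time: 7.02
tool_pos: [0.5736, 0.2281, 0.353]
ee_rot: [-1.568, -0.001, -0.121]
wrist_force: [0.7, -0.7, -0.5]
width: 0.0496
```

```bash
python3 - <<'E'
from h import *
im,d=snap('side','side4'); p=(cloud('side',d)-O)@Rz
print('cover',vfit(p,1,.115,.228,.108,.03,(-.07,.07)))
o=robot.get_obs(); print(o['time'],o['tool_pos'],o['ee_rot'],o['wrist_force'],o['width'])
# port: blue collar + brass in both views
ims={'top':cv2.imread('pics/top2.png')[:,:,::-1],'side':im}
D={'top':np.load('pics/top2_d.npy'),'side':d}
for n,box in(('top',(250,185,280,215)),('side',(280,170,310,195))):
    h=cv2.cvtColor(ims[n],cv2.COLOR_RGB2HSV); x0,y0,x1,y1=box
    for nm,lo,hi in(('blue',(100,120,40),(128,255,255)),('brass',(12,100,70),(30,255,255))):
        m=np.zeros(h.shape[:2],np.uint8); m[y0:y1,x0:x1]=cv2.inRange(h[y0:y1,x0:x1],lo,hi)
        c,l,st,ce=cv2.connectedComponentsWithStats(m)
        for i in range(1,c):
            if st[i,4]>3:
                P=cloud(n,D[n])[l==i]; print(n,nm,st[i],ce[i].round(2),np.median(P,0).round(4),P.max(0).round(4))
    cv2.imwrite(f'pics/port_{n}.png',cv2.resize(ims[n][y0:y1,x0:x1,::-1],None,fx=18,fy=18,interpolation=cv2.INTER_NEAREST))
E
```

```text
cover (799, np.int64(415), np.float64(0.09), np.float64(-0.46), np.float64(0.10914798625125367), array([-70., 106., 115.]), array([ 68., 112., 227.]))
7.0667 [0.57405851 0.21940884 0.35312747] [-1.5749221  -0.00178079 -0.13174196] [ 1.76795143 -0.3208583   1.32972785] 0.04981202868484535
top blue [258 194  10  10  50] [262.74 198.04] [0.5455 0.1911 0.076 ] [0.5595 0.2105 0.0845]
top brass [261 197   4   4  14] [262.29 198.5 ] [0.5424 0.1931 0.0827] [0.5476 0.1969 0.0877]
side blue [290 178   9   8  36] [294.89 181.94] [0.5418 0.1846 0.0709] [0.5862 0.264  0.083 ]
side brass [292 178   4   4  10] [293.3 179.7] [0.5362 0.1902 0.0818] [0.5423 0.1986 0.0881]
```

View pics/port_top.png

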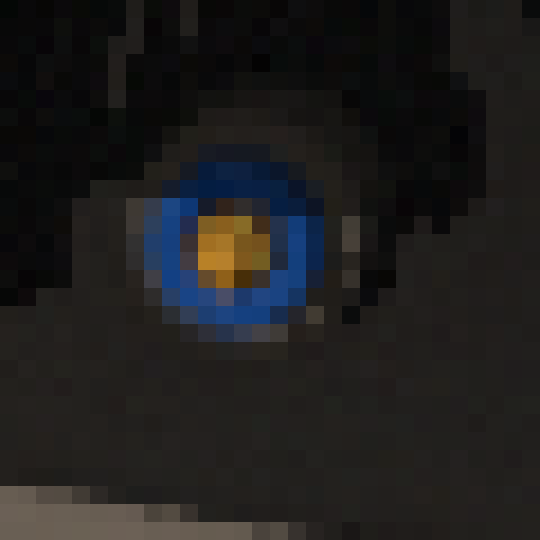

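View pics/port_side.png

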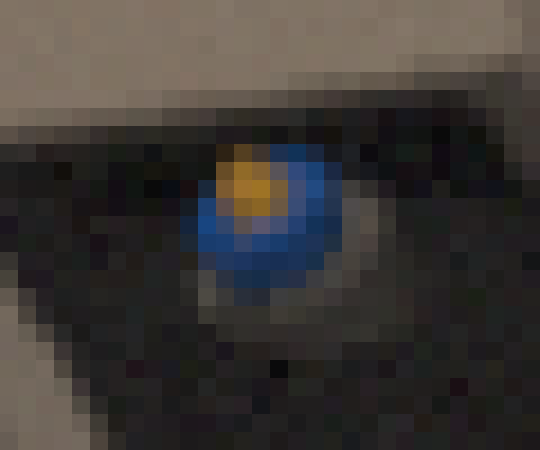

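The cover stays at 90° by itself with the gripper off it. Next I triangulate the nipple and take more frames to average.

```bash
python3 - <<'E'
from h import *
ims={'top':[cv2.imread('pics/top2.png')[:,:,::-1]],'side':[cv2.imread(f'pics/{f}.png')[:,:,::-1] for f in('side2','side30','side31','side4')]}
for f in('top2','side4'):pass
def tri(a,b):
    (o1,d1),(o2,d2)=ray('top',*a),ray('side',*b); d1/=np.linalg.norm(d1);d2/=np.linalg.norm(d2)
    s=np.linalg.lstsq(np.c_[d1,-d2],o2-o1,rcond=None)[0]; p,q=o1+s[0]*d1,o2+s[1]*d2; return (p+q)/2,np.linalg.norm(p-q)
C={}
for n,box in(('top',(250,185,280,215)),('side',(280,170,310,195))):
    I=np.mean([i.astype(float) for i in ims[n]],0); x0,y0,x1,y1=box; W=I[y0:y1,x0:x1]; v,u=np.mgrid[y0:y1,x0:x1]
    brass=np.clip(np.minimum(W[:,:,0],W[:,:,1]*1.4)-W[:,:,2]-45,0,None)
    blue=np.clip(W[:,:,2]-W[:,:,0]-15,0,40)  # saturating
    if n=='side': brass[:6]=0
    for nm,w in(('brass',brass),('blue',blue)):
        C[n,nm]=((u*w).sum()/w.sum(),(v*w).sum()/w.sum()); print(n,nm,np.round(C[n,nm],2),(w>5).sum())
    m=((brass>10)|(blue>20)).astype(np.uint8); cs,_=cv2.findContours(m,cv2.RETR_EXTERNAL,cv2.CHAIN_APPROX_NONE); c=max(cs,key=cv2.contourArea); print('ellipse',cv2.fitEllipse(c)[0]+np.array([x0,y0]),cv2.fitEllipse(c)[1:])
p,e=tri(C['top','brass'],C['side','brass']); print('brass',p,e,'printer',(p-O)@Rz)
p,e=tri(C['top','blue'],C['side','blue']); print('blue',p,e,'printer',(p-O)@Rz)
# model check: predicted pixels for port hypotheses
E
```

```text
top brass [262.1  198.39] 14
top blue [262.64 198.27] 56
ellipse [262.5259285  198.19061756] ((8.498311996459961, 8.883689880371094), 101.89447784423828)
side brass [293.38 179.91] 10
side blue [294.65 182.36] 42
ellipse [294.39196014 181.73414135] ((6.397912979125977, 7.221194267272949), 58.39435958862305)
brass [0.54097023 0.19447541 0.07856227] 0.005162161231962009 printer [-0.01767302 -0.00400827  0.07856227]
blue [0.54495768 0.19401367 0.06639362] 0.002645130577894775 printer [-0.01365901 -0.00398061  0.06639362]
```

```bash
python3 - <<'E'
from h import *
im,d=snap('top','top5'); s2,_=snap('side','side5')
a=im; print(robot.get_obs()['tool_pos'])
up=cv2.resize(a[180:215,350:435],None,fx=8,fy=8,interpolation=cv2.INTER_CUBIC); cv2.imwrite('pics/c8.png',up[:,:,::-1])
h=cv2.cvtColor(up,cv2.COLOR_RGB2HSV)
m=cv2.inRange(h,(0,0,115),(180,90,255))
cs,_=cv2.findContours(m,cv2.RETR_EXTERNAL,cv2.CHAIN_APPROX_NONE)
for c in cs:
    if cv2.contourArea(c)>400:
        r=cv2.minAreaRect(c); b=(cv2.boxPoints(r)+.5)/8-.5+[350,180]; W=np.array([pz('top',*q,.101)[:2] for q in b])
        e=W[1]-W[0]; f=W[2]-W[1]; print(cv2.contourArea(c)/64,'c',W.mean(0).round(4),'sides',np.linalg.norm(e).round(4),np.linalg.norm(f).round(4),'ang mod 90',np.degrees(np.arctan2(e[1],e[0]))%90)
E
```

```text
[0.57374731 0.22457149 0.35244099]
33.8359375 c [ 0.5436 -0.3517] sides 0.0217 0.0217 ang mod 90 3.3802529614569323
42.7421875 c [ 0.551  -0.2615] sides 0.0248 0.0244 ang mod 90 5.812370598972265
33.34375 c [ 0.5584 -0.172 ] sides 0.0211 0.0216 ang mod 90 87.02159905922876
```

View pics/c8.png

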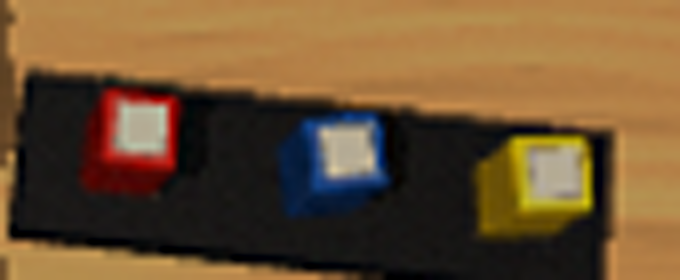

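Emit:
{"api": "step_arm", "payload": {"commands": [{"xyz": [-0.002,-0.035,0],"twist": [0,0,1]},{"xyz": [-0.004,-0.07,0],"twist": [0,0,2]},{"xyz": [-0.006,-0.105,0],"twist": [0,0,3]},{"xyz": [-0.008,-0.14,0],"twist": [0,0,4]},{"xyz": [-0.01,-0.175,-0.005],"twist": [0,0,5]},{"xyz": [-0.012,-0.21,-0.015],"twist": [0,0,6]},{"xyz": [-0.014,-0.245,-0.025],"twist": [0,0,7]},{"xyz": [-0.016,-0.28,-0.04],"twist": [0,0,8]},{"xyz": [-0.018,-0.315,-0.055],"twist": [0,0,9]},{"xyz": [-0.02,-0.35,-0.07],"twist": [0,0,10]},{"xyz": [-0.021,-0.385,-0.085],"twist": [0,0,11]},{"xyz": [-0.022,-0.42,-0.1],"twist": [0,0,12]}], "fingers": 90}}

```text
time: 8.17
tool_pos: [0.5522, -0.1938, 0.2509]
ee_rot: [-1.569, -0.0, 0.086]
wrist_force: [1.4, -0.4, -0.2]
width: 0.0609
```

Emit:
{"api": "step_arm", "payload": {"commands": [{"xyz": [-0.0005,-0.03,-0.02],"twist": [0,0,1]},{"xyz": [-0.001,-0.055,-0.04],"twist": [0,0,1.6]},{"xyz": [-0.001,-0.066,-0.055],"twist": [0,0,1.6]},{"xyz": [-0.001,-0.066,-0.06],"twist": [0,0,1.6]},{"xyz": [-0.001,-0.066,-0.06],"twist": [0,0,1.6]},{"xyz": [-0.001,-0.066,-0.06],"twist": [0,0,1.6]}]}}

```text
time: 8.67
tool_pos: [0.5515, -0.2582, 0.1923]
ee_rot: [-1.57, -0.001, 0.113]
wrist_force: [-0.2, 0.9, -0.4]
width: 0.0606
```

```bash
python3 - <<'E'
from h import *
o=robot.get_obs(); print(o['time'],o['tool_pos'],o['ee_rot'],o['wrist_force'],o['width'])
im,d=snap('side','side6'); cv2.imwrite('pics/c9.png',cv2.resize(im[130:300,270:420,::-1],None,fx=4,fy=3.5,interpolation=cv2.INTER_CUBIC))
E
```

```text
8.6667 [ 0.55153399 -0.25823755  0.19228949] [-1.56975003e+00 -5.33550862e-04  1.12545428e-01] [-0.20997229  0.89132521 -0.36308054] 0.06061629217394573
```

View pics/c9.png

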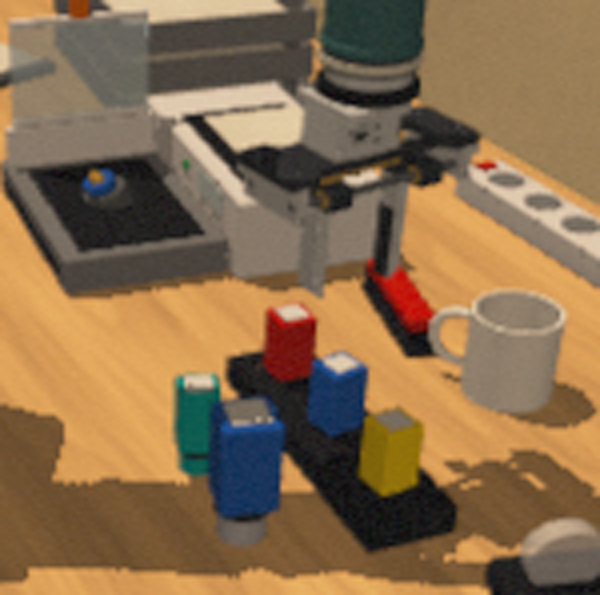

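The fingers are above the blue refill (crop (340,360)), with the jaws along x and clear of red and yellow. I'll go down.

Emit:
{"api": "step_arm", "payload": {"commands": [{"xyz": [0,-0.003,-0.03],"twist": [0,0,0]},{"xyz": [0,-0.003,-0.06],"twist": [0,0,0]},{"xyz": [0,-0.003,-0.085],"twist": [0,0,0]},{"xyz": [0,-0.003,-0.11],"twist": [0,0,0]},{"xyz": [0,-0.003,-0.125],"twist": [0,0,0]},{"xyz": [0,-0.003,-0.135],"twist": [0,0,0]},{"xyz": [0,-0.003,-0.135],"twist": [0,0,0]},{"xyz": [0,-0.003,-0.135],"twist": [0,0,0]}]}}

```text
time: 9.38
tool_pos: [0.5518, -0.2623, 0.0584]
ee_rot: [-1.572, -0.002, 0.112]
wrist_force: [0.2, 0.5, 0.1]
width: 0.0607
```

Emit:
{"api": "step_arm", "payload": {"commands": [{"xyz": [0,0,0],"twist": [0,0,0]},{"xyz": [0,0,0],"twist": [0,0,0]},{"xyz": [0,0,0],"twist": [0,0,0]},{"xyz": [0,0,0],"twist": [0,0,0]},{"xyz": [0,0,0],"twist": [0,0,0]},{"xyz": [0,0,0],"twist": [0,0,0]}], "fingers": 255}}

```text
time: 9.88
tool_pos: [0.55, -0.2632, 0.0576]
ee_rot: [-1.571, 0.002, 0.111]
wrist_force: [-3.6, -0.6, 3.9]
width: 0.0341
```

Emit:
{"api": "step_arm", "payload": {"commands": [{"xyz": [0,0,0.01],"twist": [0,0,0]},{"xyz": [0,0,0.03],"twist": [0,0,0]},{"xyz": [0,0,0.06],"twist": [0,0,0]},{"xyz": [0,0,0.09],"twist": [0,0,0]},{"xyz": [0,0,0.12],"twist": [0,0,0]},{"xyz": [0,0,0.15],"twist": [0,0,0]},{"xyz": [0,0,0.18],"twist": [0,0,0]},{"xyz": [-0.01,0.02,0.19],"twist": [0,0,-2]},{"xyz": [-0.02,0.05,0.19],"twist": [0,0,-5]},{"xyz": [-0.03,0.08,0.19],"twist": [0,0,-8]},{"xyz": [-0.035,0.11,0.19],"twist": [0,0,-11]},{"xyz": [-0.04,0.14,0.19],"twist": [0,0,-13.4]}]}}

```text
time: 10.88
tool_pos: [0.5106, -0.1213, 0.2475]
ee_rot: [-1.57, -0.002, -0.126]
wrist_force: [1.1, 0.0, -1.3]
width: 0.0337
```

```bash
python3 - <<'E'
from h import *
o=robot.get_obs(); print(o['time'],o['tool_pos'],o['ee_rot'],o['wrist_force'],o['width'])
im,d=snap('side','side7'); cv2.imwrite('pics/c10.png',cv2.resize(im[100:290,260:420,::-1],None,fx=3.5,fy=3,interpolation=cv2.INTER_CUBIC))
E
```

```text
10.8833 [ 0.51057486 -0.12134669  0.24746984] [-1.57001682 -0.00162295 -0.12590351] [ 1.05116734  0.01833328 -1.27565282] 0.03367749621935812
```

View pics/c10.png

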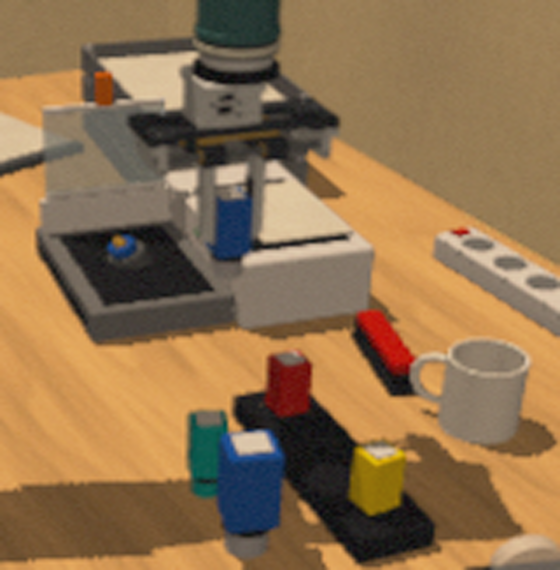

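Emit:
{"api": "step_arm", "payload": {"commands": [{"xyz": [0,0.03,0],"twist": [-0.3,-2.6,0]},{"xyz": [0,0.065,0],"twist": [-0.6,-5.1,0]},{"xyz": [0,0.1,0],"twist": [-0.9,-7.7,0]},{"xyz": [0,0.135,0],"twist": [-1.3,-10.2,0]},{"xyz": [0,0.17,0],"twist": [-1.6,-12.8,0]},{"xyz": [0,0.205,0],"twist": [-1.9,-15.4,0]},{"xyz": [-0.002,0.24,0],"twist": [-2.2,-17.9,0]},{"xyz": [-0.004,0.27,0],"twist": [-2.5,-20.5,0]},{"xyz": [-0.006,0.295,-0.01],"twist": [-2.8,-23,0]},{"xyz": [-0.008,0.312,-0.02],"twist": [-3.14,-25.6,0]},{"xyz": [-0.009,0.32,-0.035],"twist": [-3.14,-25.6,0]},{"xyz": [-0.009,0.32,-0.05],"twist": [-3.14,-25.6,0]}]}}

```text
time: 11.93
tool_pos: [0.5007, 0.2, 0.1967]
ee_rot: [-1.568, -0.45, -0.12]
wrist_force: [0.3, 0.1, -1.4]
width: 0.0339
```

Emit:
{"api": "step_arm", "payload": {"commands": [{"xyz": [0,0,-0.015],"twist": [0,0,0]},{"xyz": [0,0,-0.028],"twist": [0,0,0]},{"xyz": [0,0,-0.036],"twist": [0,0,0]},{"xyz": [0,0,-0.036],"twist": [0,0,0]},{"xyz": [0,0,-0.036],"twist": [0,0,0]},{"xyz": [0,0,-0.036],"twist": [0,0,0]}]}}

```text
time: 12.43
tool_pos: [0.5025, 0.1974, 0.1623]
ee_rot: [-1.569, -0.452, -0.124]
wrist_force: [0.8, -0.8, -0.7]
width: 0.0338
```

```bash
python3 - <<'E'
from h import *
from scipy.spatial.transform import Rotation as Ro
o=robot.get_obs(); print(o['time'],o['tool_pos'],o['ee_rot'],o['wrist_force'],o['width'],o['joint_positions'])
R=Ro.from_euler('xyz',o['ee_rot']).as_matrix(); print('tool y in printer',Rz.T@R[:,1],'tool x',Rz.T@R[:,0])
for n in('side','top'):
    im,d=snap(n,n+'8')
    x0,y0,x1,y1=(265,120,345,205) if n=='side' else (220,150,320,230)
    cv2.imwrite(f'pics/c11{n}.png',cv2.resize(im[y0:y1,x0:x1,::-1],None,fx=7,fy=7,interpolation=cv2.INTER_CUBIC))
E
```

```text
12.4333 [0.50250661 0.19742338 0.16232598] [-1.56905973 -0.45189782 -0.1237737 ] [ 0.77672112 -0.83592774 -0.67231481] 0.03376105163674692 [ 0.4094378  -0.18901204  1.80471779 -0.24499867  1.14071571  0.59181691]
tool y in printer [ 0.4366752   0.00103763 -0.89961864] tool x [ 0.89961884 -0.00143998  0.43667364]
```

View pics/c11side.png

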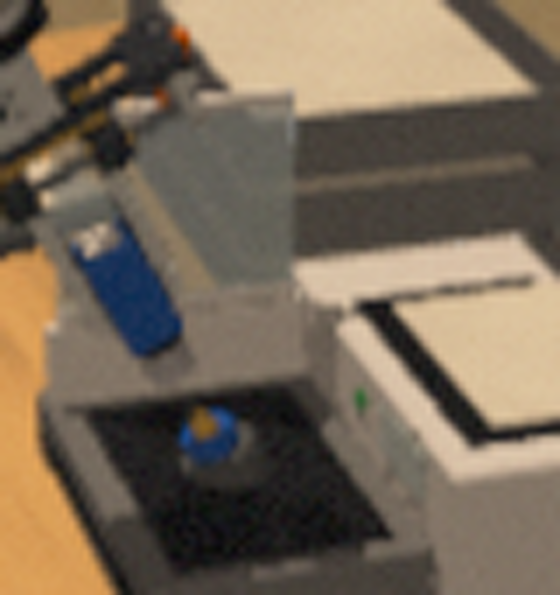

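View pics/c11top.png

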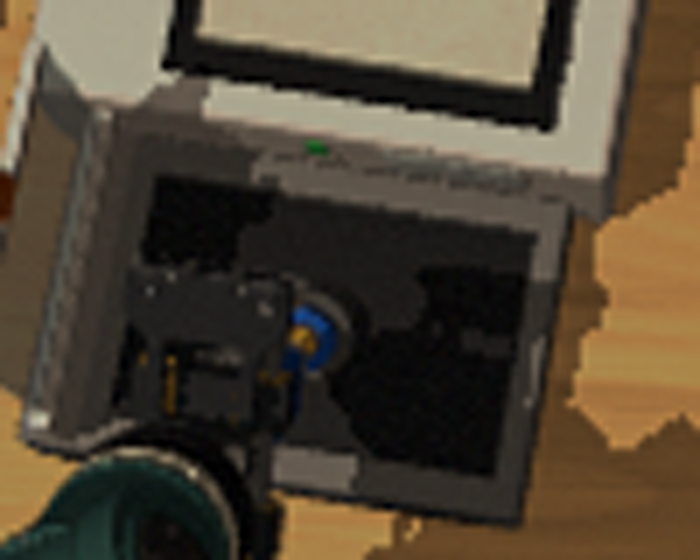

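```bash
python3 - <<'E'
from h import *
from scipy.spatial.transform import Rotation as Ro
o=robot.get_obs(); R=Ro.from_euler('xyz',o['ee_rot']).as_matrix(); T=np.array(o['tool_pos']); a=-R[:,1]
off={'side':(265,120),'top':(220,150)}
for n in off:
    for nm,z in(('top95',.095),('bot28',.028),('rim0',0),('ext-36tip',-.036),('ext-46',-.046)):
        print(n,nm,((proj(n,T+a*(z-.0516))-off[n]+.5)*7).round(1))
    # 8 body corners
    for z in(.095,.028):
        print(n,z,[((proj(n,T+a*(z-.0516)+R[:,0]*i*.017+R[:,2]*j*.017)-off[n]+.5)*7).round(0).tolist() for i,j in((1,1),(1,-1),(-1,-1),(-1,1))])
im=cv2.imread('pics/side8.png')[:,:,::-1]; h=cv2.cvtColor(cv2.resize(im[120:205,265:345],None,fx=7,fy=7,interpolation=cv2.INTER_CUBIC),cv2.COLOR_RGB2HSV)
m=cv2.inRange(h,(100,120,40),(128,255,255)); cs,_=cv2.findContours(m,cv2.RETR_EXTERNAL,cv2.CHAIN_APPROX_NONE)
for c in cs:
    if cv2.contourArea(c)>300: print(cv2.contourArea(c),cv2.boundingRect(c),cv2.minAreaRect(c),cv2.boxPoints(cv2.minAreaRect(c)).round())
E
```

```text
side top95 [106.5 240.7]
side bot28 [159.2 332.2]
side rim0 [180.4 369.1]
side ext-36tip [207.1 415.5]
side ext-46 [214.4 428.1]
side 0.095 [[125.0, 213.0], [142.0, 237.0], [88.0, 269.0], [72.0, 244.0]]
side 0.028 [[176.0, 305.0], [194.0, 329.0], [142.0, 360.0], [125.0, 335.0]]
top top95 [239.2 420.3]
top bot28 [270.8 380.3]
top rim0 [283.  364.7]
top ext-36tip [298.  345.8]
top ext-46 [302.  340.7]
top 0.095 [[205.0, 379.0], [280.0, 390.0], [273.0, 462.0], [199.0, 450.0]]
top 0.028 [[239.0, 341.0], [310.0, 351.0], [303.0, 419.0], [232.0, 409.0]]
1541.0 (177, 405, 61, 58) ((210.77850341796875, 434.5360107421875), (50.541969299316406, 64.7927474975586), 61.11341857910156) [[170. 428.]
 [227. 397.]
 [251. 441.]
 [195. 472.]]
5867.0 (78, 226, 103, 128) ((131.07217407226562, 292.64410400390625), (124.34830474853516, 58.82670211791992), 59.82648468017578) [[ 74. 254.]
 [125. 224.]
 [188. 332.]
 [137. 361.]]
```

Both views put the refill's axis within about 1–2 mm of the nipple: side brass at crop (202,423) against the axis line at (205,423), top brass at (298,342) against (297–301,342). I'll advance 30 mm along the axis with a small correction and look again.

Emit:
{"api": "step_arm", "payload": {"commands": [{"xyz": [0.003,-0.0003,-0.007],"twist": [0,0,0]},{"xyz": [0.006,-0.0008,-0.014],"twist": [0,0,0]},{"xyz": [0.009,-0.0012,-0.021],"twist": [0,0,0]},{"xyz": [0.0123,-0.0016,-0.0273],"twist": [0,0,0]},{"xyz": [0.0123,-0.0016,-0.0273],"twist": [0,0,0]},{"xyz": [0.0123,-0.0016,-0.0273],"twist": [0,0,0]},{"xyz": [0.0123,-0.0016,-0.0273],"twist": [0,0,0]}]}}

```text
time: 13.12
tool_pos: [0.5142, 0.1956, 0.1336]
ee_rot: [-1.571, -0.45, -0.123]
wrist_force: [0.2, -0.1, -0.8]
width: 0.034
```

```bash
python3 - <<'E'
from h import *
from scipy.spatial.transform import Rotation as Ro
o=robot.get_obs(); R=Ro.from_euler('xyz',o['ee_rot']).as_matrix(); T=np.array(o['tool_pos']); a=-R[:,1]
print(o['time'],T,o['ee_rot'],o['wrist_force'],Rz.T@a)
off={'side':(275,155),'top':(245,180)}; k=16
for n in off:
    im,d=snap(n,n+'9'); x0,y0=off[n]
    cv2.imwrite(f'pics/c12{n}.png',cv2.resize(im[y0:y0+35,x0:x0+35,::-1],None,fx=k,fy=k,interpolation=cv2.INTER_NEAREST))
    for nm,z in(('bot28',.028),('rim0',0),('ext-6tip',-.006),('ext-10',-.010),('ext-30',-.03)):
        print(n,nm,((proj(n,T+a*(z-.0516))-off[n]+.5)*k).round(1))
    print(n,'body bottom',[((proj(n,T+a*(.028-.0516)+R[:,0]*i*.017+R[:,2]*j*.017)-off[n]+.5)*k).round(0).tolist() for i,j in((1,1),(1,-1),(-1,-1),(-1,1))])
E
```

```text
13.1167 [0.51423299 0.19557288 0.13356812] [-1.57050251 -0.45006018 -0.12311736] [ 0.22086918 -0.05743908 -0.8027612 ] [-4.35019783e-01  1.16979974e-04  9.00420887e-01]
side bot28 [251.2 298.7]
side rim0 [298.5 381.3]
side ext-6tip [308.5 398.8]
side ext-10 [315.2 410.4]
side ext-30 [348.1 468. ]
side body bottom [[289.0, 236.0], [330.0, 293.0], [212.0, 363.0], [174.0, 304.0]]
top bot28 [251.4 359.7]
top rim0 [278.2 326.1]
top ext-6tip [283.7 319.1]
top ext-10 [287.4 314.4]
top ext-30 [305.6 291.6]
top body bottom [[180.0, 272.0], [338.0, 295.0], [323.0, 447.0], [165.0, 424.0]]
```

View pics/c12side.png

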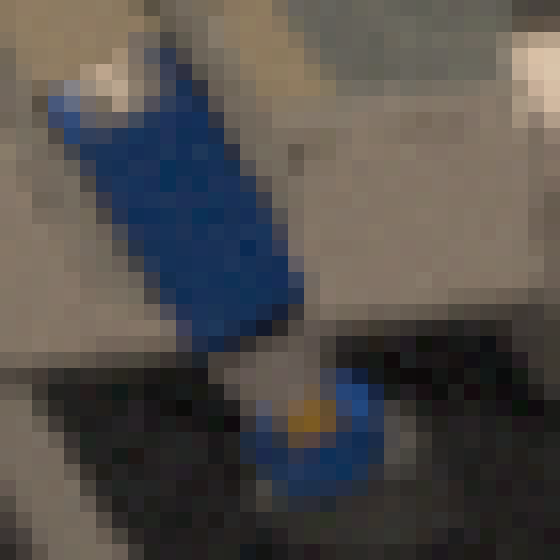

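View pics/c12top.png

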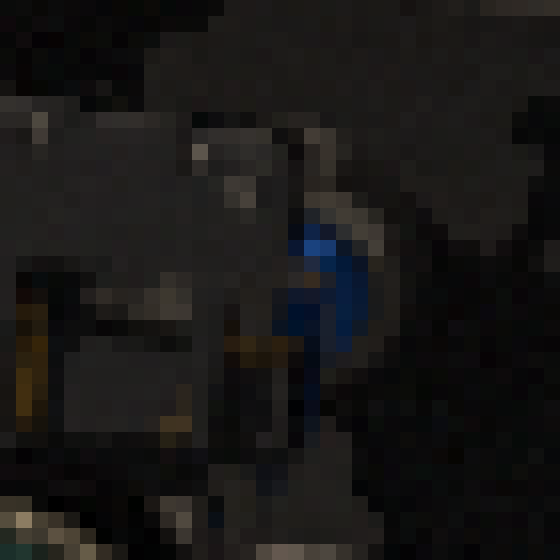

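Side view: the coupler's lower end at crop (265,370) points at the brass tip (310,415), on the axis line within about 1 mm. The top view agrees after allowing for the ~2 mm hold offset. I'll advance, watching the force.

Emit:
{"api": "step_arm", "payload": {"commands": [{"xyz": [0.0013,-0.0001,-0.0027],"twist": [0,0,0]},{"xyz": [0.0026,-0.0003,-0.0054],"twist": [0,0,0]},{"xyz": [0.0039,-0.0005,-0.0081],"twist": [0,0,0]},{"xyz": [0.0052,-0.0006,-0.0108],"twist": [0,0,0]},{"xyz": [0.0052,-0.0006,-0.0108],"twist": [0,0,0]},{"xyz": [0.0052,-0.0006,-0.0108],"twist": [0,0,0]}]}}

```text
time: 13.72
tool_pos: [0.5192, 0.1949, 0.1224]
ee_rot: [-1.571, -0.449, -0.123]
wrist_force: [-0.9, 0.2, -1.3]
width: 0.0338
```

Emit:
{"api": "step_arm", "payload": {"commands": [{"xyz": [0.0009,-0.0001,-0.0018],"twist": [0,0,0]},{"xyz": [0.0017,-0.0002,-0.0036],"twist": [0,0,0]},{"xyz": [0.0026,-0.0003,-0.0054],"twist": [0,0,0]},{"xyz": [0.0026,-0.0003,-0.0054],"twist": [0,0,0]},{"xyz": [0.0026,-0.0003,-0.0054],"twist": [0,0,0]}]}}

```text
time: 14.13
tool_pos: [0.5215, 0.1949, 0.1193]
ee_rot: [-1.57, -0.45, -0.124]
wrist_force: [-9.2, -0.7, 8.1]
width: 0.0338
```

```bash
python3 - <<'E'
from h import *
o=robot.get_obs(); print(o['time'],o['tool_pos'],o['ee_rot'],o['wrist_force'],o['wrist_torque'])
for n,(x0,y0) in {'side':(275,155),'top':(245,180)}.items():
    im,d=snap(n,n+'10')
    cv2.imwrite(f'pics/c13{n}.png',cv2.resize(im[y0:y0+35,x0:x0+35,::-1],None,fx=16,fy=16,interpolation=cv2.INTER_CUBIC))
E
```

```text
14.1333 [0.52149942 0.19490992 0.11925246] [-1.56986531 -0.45016032 -0.12369703] [-9.20967666 -0.7374484   8.09861832] [-0.30122639  1.27283509 -0.21453219]
```

View pics/c13side.png

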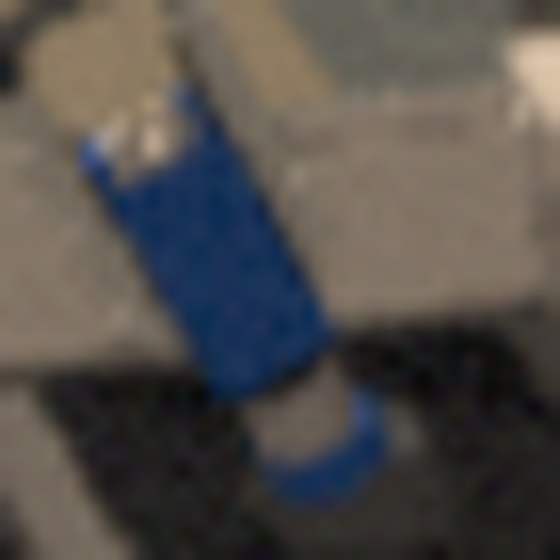

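There is contact at about 11 N axial, with a −4.6 N side load along tool x, so the nipple is inside the bore and bearing on its −x wall. I'll shift the refill a little along −tool x to relieve it.

Emit:
{"api": "step_arm", "payload": {"commands": [{"xyz": [-0.0006,0.0001,-0.0003],"twist": [0,0,0]},{"xyz": [-0.0012,0.0001,-0.0006],"twist": [0,0,0]},{"xyz": [-0.0012,0.0001,-0.0006],"twist": [0,0,0]},{"xyz": [-0.0012,0.0001,-0.0006],"twist": [0,0,0]}]}}

```text
time: 14.57
tool_pos: [0.5211, 0.195, 0.1198]
ee_rot: [-1.57, -0.453, -0.124]
wrist_force: [-8.4, -0.8, 10.0]
width: 0.0336
```

```bash
cat >> h.py <<'E'
def st():
    from scipy.spatial.transform import Rotation as Ro
    o=robot.get_obs(); R=Ro.from_euler('xyz',o['ee_rot']).as_matrix(); F=np.array(o['wrist_force'])
    print('t',o['time'],'pos',np.round(o['tool_pos'],4),'rot',np.round(o['ee_rot'],3),'F tool x,axial(a),z',(R.T@F*[1,-1,1]).round(1),'T',(R.T@np.array(o['wrist_torque'])).round(2),'w',round(o['width'],4))
E
python3 -c "
from h import *
st()"
```

```text
t 14.5667 pos [0.5211 0.195  0.1198] rot [-1.57  -0.453 -0.124] F tool x,axial(a),z [-3.1 12.6 -1.8] T [-0.6  -0.    0.88] w 0.0336
```

Emit:
{"api": "step_arm", "payload": {"commands": [{"xyz": [0.0003,-0.0004,-0.0012],"twist": [0,0,0]},{"xyz": [0.0009,-0.0006,-0.0025],"twist": [0,0,0]},{"xyz": [0.0014,-0.0007,-0.0036],"twist": [0,0,0]},{"xyz": [0.0018,-0.0007,-0.0047],"twist": [0,0,0]},{"xyz": [0.0018,-0.0007,-0.0047],"twist": [0,0,0]}]}}

```text
time: 14.98
tool_pos: [0.5237, 0.1945, 0.114]
ee_rot: [-1.569, -0.454, -0.123]
wrist_force: [-1.2, 0.0, 4.7]
width: 0.0336
```

```bash
python3 -c "
from h import *
st()"
```

```text
t 14.9833 pos [0.5237 0.1945 0.114 ] rot [-1.569 -0.454 -0.123] F tool x,axial(a),z [ 1.   4.7 -0.1] T [-0.14 -0.04 -0.06] w 0.0336
```

It has snapped (axial 12.6 → 4.7 N after 6.3 mm). I'll continue to the stop.

Emit:
{"api": "step_arm", "payload": {"commands": [{"xyz": [0.0004,-0.0001,-0.0009],"twist": [0,0,0]},{"xyz": [0.0009,-0.0001,-0.0018],"twist": [0,0,0]},{"xyz": [0.0013,-0.0002,-0.0027],"twist": [0,0,0]},{"xyz": [0.0017,-0.0002,-0.0036],"twist": [0,0,0]},{"xyz": [0.0017,-0.0002,-0.0036],"twist": [0,0,0]}]}}

```text
time: 15.4
tool_pos: [0.5241, 0.1947, 0.1136]
ee_rot: [-1.568, -0.452, -0.125]
wrist_force: [-19.9, -0.7, 24.0]
width: 0.0338
```

```bash
python3 -c "
from h import *
st()"
```

```text
t 15.4 pos [0.5241 0.1947 0.1136] rot [-1.568 -0.452 -0.125] F tool x,axial(a),z [-7.2 30.2 -3.1] T [-0.84 -0.03  1.87] w 0.0338
```

```bash
python3 - <<'E'
from h import *
from scipy.spatial.transform import Rotation as Ro
st()
o=robot.get_obs(); R=Ro.from_euler('xyz',o['ee_rot']).as_matrix(); T=np.array(o['tool_pos']); a=-R[:,1]
im,d=snap('side','side11'); snap('top','top11')
x0,y0=275,155
cv2.imwrite('pics/c14side.png',cv2.resize(im[y0:y0+35,x0:x0+35,::-1],None,fx=16,fy=16,interpolation=cv2.INTER_CUBIC))
print([((proj('side',T+a*(.028-.0516)+R[:,0]*i*.017+R[:,2]*j*.017)-(x0,y0)+.5)*16).round(0).tolist() for i,j in((1,1),(1,-1),(-1,-1),(-1,1))])
print('top',[((proj('side',T+a*(.095-.0516)+R[:,0]*i*.017+R[:,2]*j*.017)-(x0,y0)+.5)*16).round(0).tolist() for i,j in((1,1),(1,-1),(-1,-1),(-1,1))])
# same for earlier poses, blue body bottom extremes along the axis
ax=proj('side',T-a*.0516)-proj('side',T+a*.0434); ax/=np.linalg.norm(ax)
for f,Tp in(('side9',[.51423,.19557,.13357]),('side10',[.5215,.19491,.11925]),('side11',T)):
    I=cv2.imread(f'pics/{f}.png')[:,:,::-1]; up=cv2.resize(I[140:195,270:315],None,fx=8,fy=8,interpolation=cv2.INTER_CUBIC)
    m=cv2.inRange(cv2.cvtColor(up,cv2.COLOR_RGB2HSV),(100,120,30),(128,255,255))
    n,l,s,c=cv2.connectedComponentsWithStats(m); i=1+np.argmax(s[1:,4]); q=np.argwhere(l==i)[:,::-1]/8+[270,140]
    t=(q-proj('side',np.array(Tp)))@ax; print(f,s[i,4],'axial px range',np.percentile(t,[1,50,99]).round(2))
E
```

```text
t 15.4 pos [0.5241 0.1947 0.1136] rot [-1.568 -0.452 -0.125] F tool x,axial(a),z [-7.2 30.2 -3.1] T [-0.84 -0.03  1.87] w 0.0338
[[327.0, 300.0], [368.0, 358.0], [251.0, 428.0], [213.0, 368.0]]
top [[213.0, 99.0], [253.0, 156.0], [134.0, 227.0], [96.0, 169.0]]
side9 7696 axial px range [-9.31 -0.48  7.33]
side10 7753 axial px range [-8.85 -0.12  7.26]
side11 7653 axial px range [-7.57  0.02  7.24]
```

View pics/c14side.png

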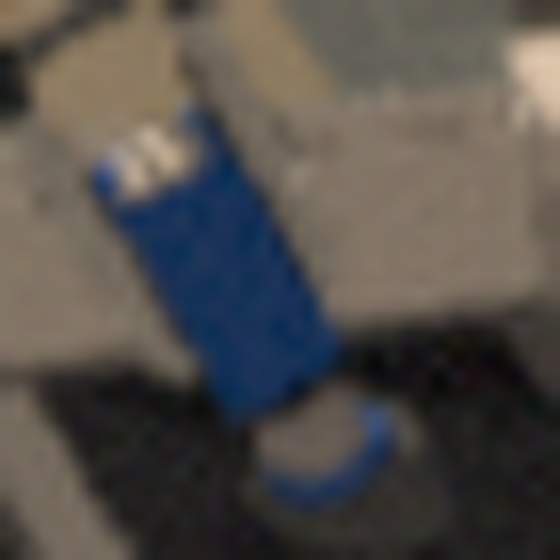

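The grip has not slipped (the body's axial pixel range is unchanged) and the collar ring is clearly lower. My travel count is only about 7–7.5 mm of 9, though. I'll relieve the side load and see whether it goes further, to tell stop from jam.

Emit:
{"api": "step_arm", "payload": {"commands": [{"xyz": [-0.0005,0.0,-0.0002],"twist": [0,0,0]},{"xyz": [-0.001,-0.0002,-0.0005],"twist": [0,0,0]},{"xyz": [-0.0014,-0.0004,-0.0007],"twist": [0,0,0]},{"xyz": [-0.0014,-0.0004,-0.0007],"twist": [0,0,0]},{"xyz": [-0.0014,-0.0004,-0.0007],"twist": [0,0,0]}]}}

```text
time: 15.92
tool_pos: [0.5239, 0.1946, 0.1135]
ee_rot: [-1.567, -0.455, -0.124]
wrist_force: [-15.5, -0.3, 21.1]
width: 0.034
```

```bash
python3 -c "
from h import *
st()"
```

```text
t 15.9167 pos [0.5239 0.1946 0.1135] rot [-1.567 -0.455 -0.124] F tool x,axial(a),z [-4.5 25.8 -2.1] T [-0.7 -0.1  1.2] w 0.034
```

```bash
python3 - <<'E'
from h import *
import itertools
a=Rz@np.array([-np.sin(.45),0,np.cos(.45)]); y=Rz@np.array([0,1,0]); x=Rz@np.array([np.cos(.45),0,np.sin(.45)])
port=O+Rz@np.array([-.009,-.004,.0615])
P=lambda X:(proj('side',X)-(275,155)+.5)*16
o,_=ray('side',320,200); 
# visible nipple surface centroid: sample cone/cylinder facing camera + tip disc, z>=14 approx (collar front hides below)
S=[];W=[]
c=o-port; c/=np.linalg.norm(c)
for z in np.linspace(.014,.024,21):
    r=.008 if z<.017 else .008-(z-.017)/.007*.004
    for t in np.linspace(0,2*np.pi,72,endpoint=False):
        n=x*np.cos(t)+y*np.sin(t); nn=n if z<.017 else n*np.cos(.519)+a*np.sin(.519)
        w=max(0,nn@c)*r
        if w>0:S.append(P(port+a*z+n*r));W.append(w)
W=np.array(W)*(2*np.pi/72)*(.0005)
S=list(S);W=list(W)
for r in np.linspace(.0005,.0035,4):
    for t in np.linspace(0,2*np.pi,24,endpoint=False): S.append(P(port+a*.024+r*(x*np.cos(t)+y*np.sin(t))));W.append(max(0,a@c)*r*.001*2*np.pi/24)
b=np.average(S,axis=0,weights=W); print('brass pred',b,'area px',sum(W))
for s in(.005,.007,.009,.011,.014):
    e=(P(port+a*(s+.028)-y*.017+x*.017)+P(port+a*(s+.028)-y*.017-x*.017))/2
    print(s,'edge mid - brass',(e-b).round(1))
up=P(port+a*.01)-P(port); print('px per mm axial',np.linalg.norm(up)/10)
# observed: average edge from frames side9, side11 via blue-mask corner fit
for f in('side9','side11'):
    I=cv2.imread(f'pics/{f}.png')[:,:,::-1]; w=I[155:190,275:310]; upi=cv2.resize(w,None,fx=16,fy=16,interpolation=cv2.INTER_CUBIC)
    m=cv2.inRange(cv2.cvtColor(upi,cv2.COLOR_RGB2HSV),(100,120,30),(128,255,255)); m=cv2.morphologyEx(m,cv2.MORPH_OPEN,np.ones((25,25)))
    cs,_=cv2.findContours(m,cv2.RETR_EXTERNAL,cv2.CHAIN_APPROX_NONE); k=max(cs,key=cv2.contourArea); bx=cv2.boxPoints(cv2.minAreaRect(k)); bx=bx[np.argsort(bx@np.array([.5,.86]))]
    print(f,'bottom edge mid',bx[2:].mean(0).round(1),bx.round(0).tolist())
E
```

```text
brass pred [317.00667768 410.59314054] area px 0.0001755835727709381
0.005 edge mid - brass [ -6.8 -17.1]
0.007 edge mid - brass [-10.1 -23. ]
0.009 edge mid - brass [-13.5 -28.9]
0.011 edge mid - brass [-16.9 -34.8]
0.014 edge mid - brass [-22.  -43.7]
px per mm axial 3.3062118484159226
side9 bottom edge mid [256.6 332.6] [[78.0, 144.0], [192.0, 81.0], [200.0, 364.0], [314.0, 301.0]]
side11 bottom edge mid [289.5 399.5] [[109.0, 218.0], [232.0, 150.0], [228.0, 433.0], [351.0, 366.0]]
```

The image test (body edge against the nipple) gives rim s ≈ 3–6 mm, consistent with home (5 mm). As a last test I'll push a bit harder with a small sideways wiggle; a true stop will not move.

Emit:
{"api": "step_arm", "payload": {"commands": [{"xyz": [0.0004,-0.0001,-0.0009],"twist": [0,0,0]},{"xyz": [0.0008,-0.0001,-0.0016],"twist": [0,0,0]},{"xyz": [0.0009,0.0009,-0.0016],"twist": [0,0,0]},{"xyz": [0.0007,-0.001,-0.0016],"twist": [0,0,0]},{"xyz": [-0.0003,-0.0005,-0.0021],"twist": [0,0,0]},{"xyz": [-0.0003,-0.0005,-0.0021],"twist": [0,0,0]},{"xyz": [-0.0003,-0.0005,-0.0021],"twist": [0,0,0]}]}}

```text
time: 16.5
tool_pos: [0.5241, 0.195, 0.1132]
ee_rot: [-1.565, -0.457, -0.125]
wrist_force: [-20.3, 0.6, 27.0]
width: 0.0338
```

```bash
python3 - <<'E'
from h import *
st()
im,d=snap('side','side12'); p=(cloud('side',d)-O)@Rz
print('cover',vfit(p,1,.115,.228,.108,.03,(-.07,.07)))
cv2.imwrite('pics/c15.png',cv2.resize(im[120:205,265:345,::-1],None,fx=7,fy=7,interpolation=cv2.INTER_CUBIC))
cv2.imwrite('pics/c15b.png',cv2.resize(im[155:190,275:310,::-1],None,fx=16,fy=16,interpolation=cv2.INTER_CUBIC))
E
```

```text
t 16.5 pos [0.5241 0.195  0.1132] rot [-1.565 -0.457 -0.125] F tool x,axial(a),z [-6.3 33.1 -1.7] T [-0.49 -0.11  1.58] w 0.0338
cover (443, np.int64(225), np.float64(0.17), np.float64(-0.74), np.float64(0.10950662126950908), array([-64., 106., 115.]), array([ 68., 113., 228.]))
```

View pics/c15.png

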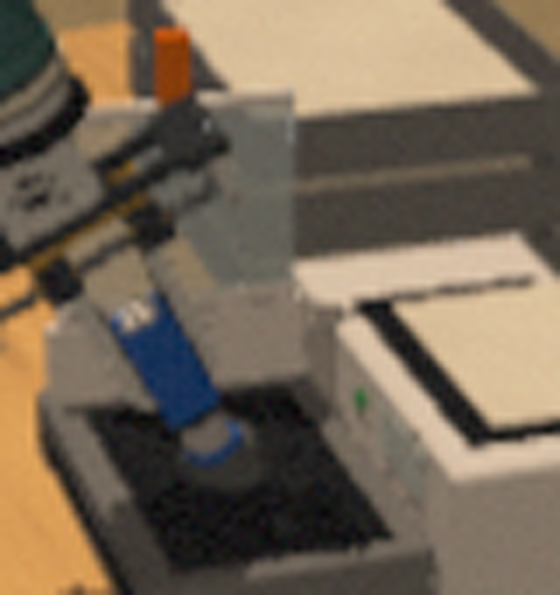

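View pics/c15b.png

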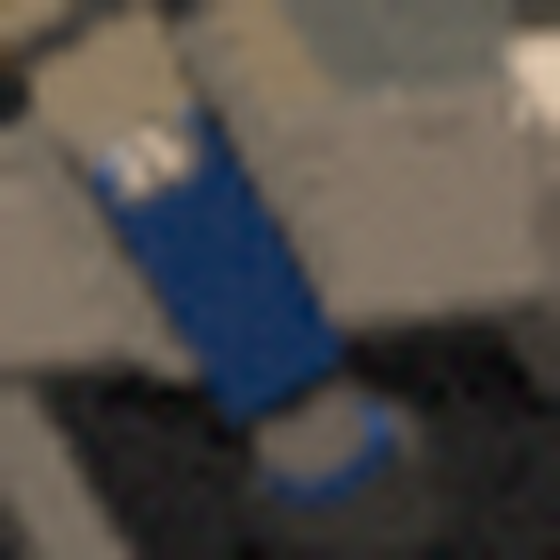

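It stayed put at 33 N, so it is on the stop. I'll ease off a millimetre of commanded push to a steady hold, check that it is stable, then hand in.

Emit:
{"api": "step_arm", "payload": {"commands": [{"xyz": [-0.0004,0.0001,0.0009],"twist": [0,0,0]},{"xyz": [-0.0004,0.0001,0.0009],"twist": [0,0,0]},{"xyz": [-0.0004,0.0001,0.0009],"twist": [0,0,0]},{"xyz": [-0.0004,0.0001,0.0009],"twist": [0,0,0]},{"xyz": [-0.0004,0.0001,0.0009],"twist": [0,0,0]},{"xyz": [-0.0004,0.0001,0.0009],"twist": [0,0,0]},{"xyz": [-0.0004,0.0001,0.0009],"twist": [0,0,0]},{"xyz": [-0.0004,0.0001,0.0009],"twist": [0,0,0]}]}}

```text
time: 17.22
tool_pos: [0.524, 0.195, 0.1132]
ee_rot: [-1.565, -0.457, -0.125]
wrist_force: [-15.0, 1.0, 23.0]
width: 0.0339
```

```bash
python3 - <<'E'
from h import *
st()
im,d=snap('side','side13'); t,_=snap('top','top13')
cv2.imwrite('pics/c16.png',im[:,:,::-1])
E
```

```text
t 17.2167 pos [0.524  0.195  0.1132] rot [-1.565 -0.457 -0.125] F tool x,axial(a),z [-3.3 27.3 -0.7] T [-0.27 -0.11  1.05] w 0.0339
```

View pics/c16.png

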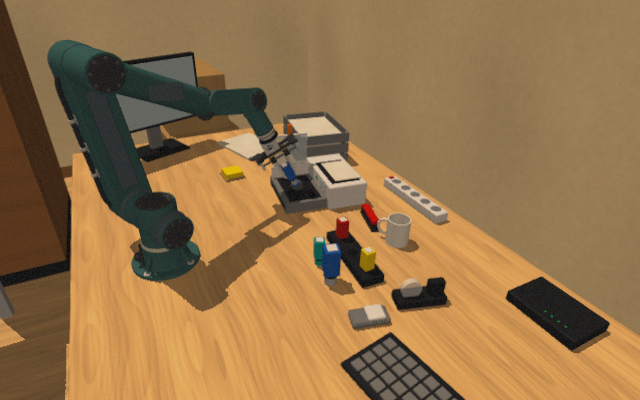

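```bash
python3 -c "
from h import *
st(); print(robot.close_job())"
```

```text
t 17.3167 pos [0.524  0.195  0.1132] rot [-1.565 -0.457 -0.125] F tool x,axial(a),z [-3.5 27.1 -1. ] T [-0.29 -0.09  1.14] w 0.0338
the job is handed in; nothing more can be done
None
```

I folded the cover upright by its tongue, took the small blue refill from the stand's middle hole, and pressed its coupler onto the nipple. I handed in at 17.3 s, still holding it pressed home.

**Last checks**
- **Cover:** the plane fit gave 90.2° with the gripper clear of it, and it stayed upright after the pressing.
- **Snap:** axial force went to about 12.6 N, dropped to 4.7 N, then rose to a hard stop. A push to 33 N and a sideways wiggle moved it no further. The final hold was steady at about 27 N axial and −3.5 N sideways, with the grip at 34 mm.
- **Other things:** in the last side view the other refills and the desk things look to be where they were.

**What disagreed:** the travel I counted after first contact was about 7–7.5 mm, not the full 9 mm, though contact and position readings are only good to 1–2 mm. The image check put the coupler rim at port z of about 3–6 mm (home is 5 mm), and the stop held under load, so I judged the collar fully down.

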